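Try the specimen case, free its catch if caught, and hold the lid up

ROBOT

A 6-joint arm with a two-finger parallel gripper is mounted at the origin on a cart in front of the work surface, level with it; the furniture and walls round the work are solid. World frame = base frame: x ahead of the robot, y to its left, z up, the work surface at z = 0. Lengths are in m, angles in rad, forces in N, time in s.
With the tool pointing down it reaches from about 0.375 to 0.9 m from the base axis. Payload 3.1 kg.
Tool frame: the origin (TCP) lies between the finger pads; the fingertips stand 22 mm ahead of it and the grasp point (between the pads) lies 3 mm ahead of it; z points along the fingers, y is the line along which they close (so a half turn about z gives the same grasp; the last joint's range is limited). The gripper opens to 87 mm and grips with 3 to 60 N. Pads are 19 mm wide; open, the fingers measure 117 mm over their backs; the gripper's body (75 mm by 190 mm) begins 51 mm behind the grasp point.
Start: joints at [-1.379, 0.527, 1.433, -0, 1.181, -0.178], TCP at [0.226, -0.583, 0.245] pointing down, gripper open.
Joint ranges: [-3.08, 3.08], [-0.75, 2.2], [0.22, 2.44], [-1.43, 4.57], [0, 2.65], [-2.85, 2.85]. Speed limits (rad/s): [2.79, 2.79, 3.14, 3.14, 3.14, 3.14].

INTERFACE

Orientations are given as a unit quaternion [x, y, z, w].
In Python, from rig import robot gives the robot as it stands.
- The arm moves only by the tool move_arm, never from a script. Its argument "series" is text: rows parted by semicolons, each of 6 numbers parted by spaces: the shift along the tool's x, y, z in mm, then the turn, a rotation vector about the tool's x, y, z in degrees. In form: dx dy dz ax ay az; .... A call has 1 to 8 rows; each row is the pose to reach, as a shift and turn from the pose commanded when the call began, along the tool's axes at that moment; what a row does not reach only later rows make up. A row lasts 1/12 s, in which the tool goes at most 41.7 mm and 7.16 degrees, less where a joint would pass 70% of its speed; a pose out of reach is approached as far as the arm can. A call with a gripper value outside its range is refused whole. "jaw" is the opening, from 0 (shut) to 1 (fully open), set as the call begins (left out, the last holds). The fingers move at their own pace and stop on an object; "newtons" is the grip in N (left out, the last holds). Time passes only in rows, so rows that repeat a pose let the fingers close. It gives the time, the measured TCP pose, the force, the opening and the grip force at its end, in the units of the state.
- robot.get_obs(): the state, without advancing time (a new reading comes with each control period).
- robot.camera(name): name is "side" or "top"; returns a dict with "img" (384x512x3 uint8, red, green, blue), "mtx" (3x3 intrinsics, pixels), "distortion" ([k1, k2, p1, p2, k3] as OpenCV has them; the pictures are not rectified), "world_to_cam" (4x4, takes a point from world to camera coordinates). Camera axes: x right, y down, z forward; pixel columns grow to the right and rows downward; lengths in m; the calibration is good to about 2 mm. A picture is of the moment at which its call begins. There is no depth.
- robot.hand_in(): hands the job in; it is judged then, once.
Trained networks look in a picture, given as the dict that the camera call returned (one of the last four; its "shot" number tells which), for a name from the list of things; names that differ only in an ending like _2 or _b are one class to them, and where a whole thing is asked for, a point or a joint stands for the part that bears it (a point fixed in the world has none). Each returns a list of dicts, best first, with "p" (0 to 1); they miss things now and then, are a little off and sometimes report something else, mostly with a low value. They report only what shows in the picture. A call takes as long as a camera call.
- robot.search_frame(picture, thing): "xyz" ([x, y, z] in m, in world coordinates, good to about 4 mm: the middle of the surface that is visible of it).
- robot.tip_of(picture, thing): "xyz" ([x, y, z] in m, in world coordinates, good to about 4 mm: a listed point, or the origin of a listed thing).
The state is a dict: "time": time; "q": joint angles; "joint_velocities": joint speeds; "joint_torque": joint torques, N m; "position": TCP position; "tool_rot": TCP orientation; "ft_force": force on the tool from outside, world axes, zero at the start; "moment": the same for the moment, N m; "grip_width": finger opening in m; "grip_force": force on a finger pad.
Only numpy, scipy, OpenCV 4.12 (cv2) and the standard library are available. Lean on these libraries where they do the work, as an engineer would, in place of code of your own. Each camera call takes 0.05 s, during which the arm holds its last target. There are 200 camera calls.

TASK

Hold the lid of the wooden specimen case open for me so that I can take out a slide. Its hidden catch is sometimes caught and nothing on the outside shows it, so first give the lid a gentle tug by its bow handle: if it is caught, slide the little release tab in front of the lid all the way to the left and let it spring back, and if the lid comes freely leave the tab alone. Raise the lid about half-way, to some 45 degrees, and finish while still holding it there, without disturbing the small things beside the case.

Things in the scene. Friction and masses are not known exactly. Their poses are not given: they have to be found in the camera images.
- case: Pale wooden specimen case, fixed to the desk: 182 mm deep (its x), 174 mm wide (its y), 69 mm high with the lid shut. Origin at the centre of its underside; its x axis points from its front (near the robot) to its hinged back, y to its left, z up. In front of the lid is a ledge 50 mm high and 44 mm deep (x from -90 to -46 mm) that holds the catch. The lid (137 x 174 x 8 mm, about 0.25 kg) is opaque and hinged along the back.
- case_hinge (a point): Middle of the lid's hinge line, at (88, 0, 61) mm in the case's frame; the line runs along the case's y axis. The handle moves on an arc about this line, so its path at first leans 20 degrees from straight up towards the hinge; a rigid grip pulled straight up feels a strong side load even when the lid is free, so follow the arc.
- lid_handle (a point): Middle of the bar of the steel bow handle on the lid: round bar 10 mm thick along the case's y axis, 64 mm between its legs' centres, 30 mm above the lid's top. With the lid shut it is at (-15, 0, 99) mm in the case's frame, 103 mm before and 38 mm above the hinge line; it moves with the lid and its frame turns with the lid.
- lid (a joint): Lid angle in rad: 0 shut, grows as the front edge is lifted, up to 1.7. It swings freely and falls shut by itself; about 1.5 N (at most 2.5 N) at the handle lifts it. If the catch is caught, the lid lifts only about 0.03 rad (3 mm at the handle) and stops dead; about 8 N is enough of a tug, over 40 N on the catch is wrenching. If it passes 0.05 rad it is not caught.
- release_tab (a point): Middle of the graspable part of the black release tab that stands up from the ledge, 67 mm before the case's origin: 10 mm wide (case y), 14 mm deep (case x), 20 mm tall, its foot at 51.5 mm and its top at 71.5 mm above the desk, this point at 62 mm. 52 mm in front of the handle.
- release (a joint): Travel of the release tab in m along the case's +y (to the left seen from the robot): 0 at rest, 0.016 at its stop. A spring (1 N at rest to 3 N) brings it back when it is let go; pushing the bolt adds about 1 N. Fully across it withdraws the hidden bolt; the bolt (its part bolt_nose hooks over keeper_foot, a steel foot under the lid's front edge) then stays withdrawn although the tab springs back. The tab's rest position is the same whether the bolt is caught or not.
- eyepiece_mid (a point): Centre of the black spare eyepiece that stands left of the case: 34 mm across, 43 mm tall. Bystander.
- can_mid (a point): Centre of the clear small canister with a black cap that stands right of the case: 34 mm across, 56 mm tall. Bystander.
- pen_mid (a point): Centre of the felt marker that lies right of the case: 136 mm long (its y), 13 mm thick. Bystander.

How it is judged:
On the way:
1. the lid has been tugged up at least about 1.5 mm before the catch has been worked (value of joint lid above 0.014 rad and distance of bolt_nose from where it was at the start of the episode below 0.002 m), for 0.05 s.
At the end, for the whole second after the job is handed in: The fingers hold the lid still between about 32 and 60 degrees (0.55 to 1.05 rad; 45 asked), through the last second; the release tab is back at rest and the bystanders stand where they were (within 15 mm) (value of joint lid between 0.55 and 1.05 rad and velocity of joint lid between -0.1 and 0.1 rad/s and contact force between the fingers and lid above 0.4 N and value of joint release below 0.003 m and distance of each of eyepiece_mid, can_mid, pen_mid from where it was at the start of the episode below 0.015 m); the arm keeps its last pose, push and grip.
It fails at once if the release tab is worked (over 4 mm) although the lid is not caught (value of joint release above 0.004 m and y of bolt_nose in the frame of release_tab above 0.0065 m and distance of bolt_nose from where it was at the start of the episode below 0.002 m).
It fails at once if the lid is wrenched against its catch (over 40 N) (contact force between keeper_foot and bolt_nose above 40 N).
It fails at once if a bystander is disturbed (moved over 15 mm) (distance of any of eyepiece_mid, can_mid, pen_mid from where it was at the start of the episode above 0.015 m).
It also fails if it takes over 58 s, if anything falls off the work surface, if the arm or the gripper's body presses on something with over 40 N, if the wrist force passes 120 N, or if a joint passes its speed limit or range.

## Working session

There is one attempt and no reset: what is moved stays moved. The work goes in short steps, Python scripts to look and compute and a tool call to move; the robot and the scene stay as the last step left them, time stands still between calls to the robot, and variables do not carry over. Pictures are saved under pics/ and viewed, at most 10 in all, crops included, and the job is handed in when it is done.

Besides the shell and the picture viewer there is one more tool, called after ">>>" by a JSON object that holds its "op" and its "data". move_arm: Moves the arm, as the interface text tells. Its arguments: {"type":"object","properties":{"series":{"type":"string"},"jaw":{"type":"number"},"newtons":{"type":"number"}},"required":["series"]}

```bash
mkdir -p pics; ls; python3 - <<'E'
from rig import robot
import cv2
o=robot.get_obs();print(o)
for n in("top","side"):
    c=robot.camera(n);cv2.imwrite(f"pics/{n}0.png",c["img"][:,:,::-1])
    for t in("lid_handle","release_tab","case","case_hinge","eyepiece_mid","can_mid","pen_mid"):
        r=robot.tip_of(c,t);print(n,t,[(x["xyz"],x["p"]) for x in r[:2]])
E
```

```text
pics
{'time': 0.0, 'q': array([-1.37949938e+00,  5.28414377e-01,  1.43391024e+00,  7.30738499e-06,
        1.18139622e+00, -1.78485840e-01]), 'joint_velocities': array([ 0.00079274, -0.00012672,  0.00127403,  0.00087723,  0.00075822,
       -0.00016087]), 'joint_torque': array([ 1.53655281e-03, -4.40042710e+01, -1.76595533e+01,  6.33904897e-02,
        5.82248729e-02, -1.62486795e-04]), 'position': array([ 0.22578748, -0.58205168,  0.24360088]), 'tool_rot': array([ 9.82955922e-01,  1.83838309e-01, -3.43743714e-06, -1.06409246e-03]), 'ft_force': array([ 0.076419  ,  0.70823863, -0.05353247]), 'moment': array([ 0.0180676 , -0.03625582,  0.03110588]), 'grip_force': 0.0, 'grip_width': 0.08715400159219654}
top lid_handle [([0.5044, 0.0373, 0.0999], 0.88)]
top release_tab [([0.4511, 0.0285, 0.0649], 0.44)]
top case [([0.5194, 0.0372, -0.0028], 0.96)]
top case_hinge [([0.6067, 0.0437, 0.0611], 0.66)]
top eyepiece_mid [([0.4607, 0.1679, 0.0214], 0.59)]
top can_mid [([0.5859, -0.0865, 0.0256], 0.7)]
top pen_mid [([0.463, -0.1167, 0.0075], 0.68)]
side lid_handle [([0.5022, 0.0355, 0.0976], 0.82)]
side release_tab [([0.4548, 0.0316, 0.0589], 0.38)]
side case [([0.5192, 0.0355, 0.0], 0.93)]
side case_hinge [([0.6038, 0.0405, 0.0624], 0.85)]
side eyepiece_mid [([0.4597, 0.1714, 0.0214], 0.59)]
side can_mid [([0.5875, -0.0872, 0.0275], 0.53)]
side pen_mid [([0.4586, -0.1165, 0.006], 0.54)]
```

View pics/top0.png

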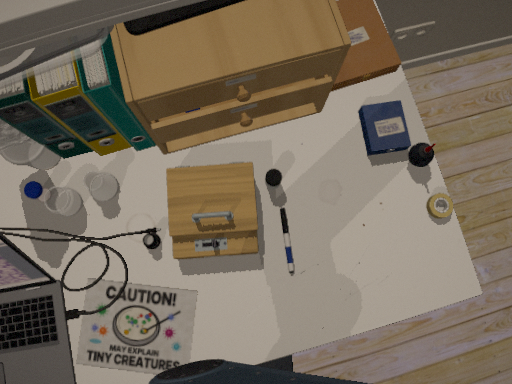

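View pics/side0.png

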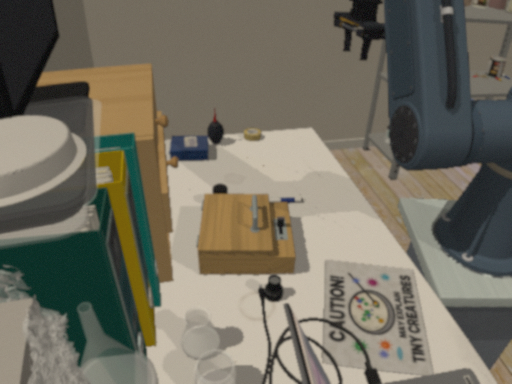

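The top view shows the case near (212,210), with the handle bar at (194–231,215) and the tab at about (211,244). The eyepiece is at (151,240), the canister at (273,177) and the pen at (288,240). The side view shows the case clear, with the cabinet behind it.

```bash
cat > h.py <<'E'
from rig import robot
import numpy as np, cv2
from scipy.spatial.transform import Rotation as R
def ray(c,px,z):
    u=cv2.undistortPoints(np.array([[px]],float),c["mtx"],np.array(c["distortion"]))[0,0]
    T=np.linalg.inv(c["world_to_cam"]);d=T[:3,:3]@[u[0],u[1],1];o=T[:3,3]
    return o+d*(z-o[2])/d[2]
def plan(p,yaw,tilt=0):
    """row for TCP at world p, tool y along +x turned by yaw, tilted back by tilt (deg)"""
    o=robot.get_obs();R0=R.from_quat(o["tool_rot"])
    Rt=R.from_euler('z',yaw,degrees=True)*R.from_euler('y',tilt,degrees=True)*R.from_matrix([[0,1,0],[1,0,0],[0,0,-1]])
    print("shift",(R0.inv().apply(np.array(p)-o["position"])*1000).round(1),"turn",(R0.inv()*Rt).as_rotvec(degrees=True).round(2))
E
python3 - <<'E'
from h import *
c=robot.camera("top")
def yaw(a,b,z):
    p,q=ray(c,a,z),ray(c,b,z);d=q-p;print(p.round(4),q.round(4),np.degrees(np.arctan2(d[0],-d[1])))
yaw((167,167),(254,163),.069);yaw((174,258),(258,253),.05);yaw((194,216),(231,214),.102)
for z in(0,.2):print(ray(c,(200,140),z),ray(c,(160,150),z))
g=cv2.resize(c["img"][150:270,150:300],None,fx=5,fy=5,interpolation=2);cv2.imwrite("pics/z.png",g[:,:,::-1])
for y in (4,):plan([.45,.036,.25],y)
E
```

```text
[0.6049 0.1268 0.069 ] [ 0.6105 -0.0476  0.069 ] 1.838598251554142
[0.4245 0.1132 0.05  ] [ 0.4326 -0.0529  0.05  ] 2.7707944866987027
[0.501  0.0675 0.102 ] [ 0.504  -0.0023  0.102 ] 2.397039309600593
[ 6.81576836e-01  6.87685008e-02 -1.11022302e-16] [0.6604098 0.1563461 0.       ]
[0.61904757 0.04600651 0.2       ] [0.60251172 0.11442279 0.2       ]
shift [ 432.5 -495.9   -5.4] turn [  0.     0.   -72.81]
```

View pics/z.png

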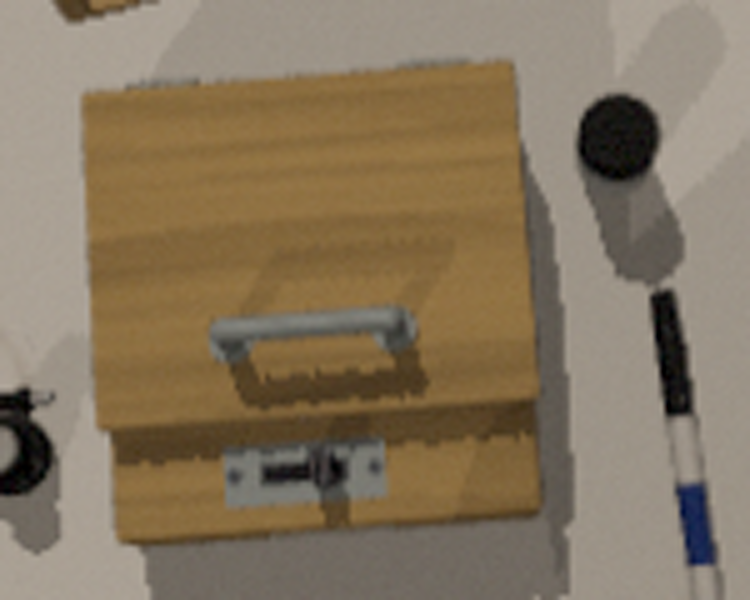

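The yaw is about 3° and the handle is at about (0.503, 0.035, 0.099). I'll move above it.

>>> {"op": "move_arm", "data": {"series": "20 -20 0 0 0 -4; 45 -45 0 0 0 -8; 73 -73 0 0 0 -13; 101 -101 0 0 0 -18; 129 -129 0 0 0 -23; 157 -157 0 0 0 -28; 180 -180 0 0 0 -33; 195 -195 0 0 0 -37", "jaw": 0.5, "newtons": 12}}

```text
time: 1.52
position: [0.3377, -0.3268, 0.2446]
tool_rot: [0.872, 0.489, 0.0, -0.001]
ft_force: [0.0, -0.3, 0.8]
grip_width: 0.046
grip_force: 0.0
```

```bash
python3 -c "
from h import *
plan([.503,.035,.2],3)"
```

```text
shift [394.8 -47.9  45.2] turn [ -0.05  -0.1  -34.49]
```

>>> {"op": "move_arm", "data": {"series": "35 -4 2 0 0 -4; 73 -9 5 0 0 -8; 112 -13 10 0 0 -12; 151 -18 15 0 0 -16; 190 -23 20 0 0 -20; 229 -28 25 0 0 -24; 265 -32 30 0 0 -28; 290 -36 35 0 0 -33"}}

```text
time: 2.18
position: [0.4607, -0.0624, 0.2097]
tool_rot: [0.698, 0.716, 0.001, 0.0]
ft_force: [-0.0, 0.1, -0.4]
grip_width: 0.0436
grip_force: 0.0
```

```bash
python3 -c "
from h import *
plan([.503,.035,.2],3)"
```

```text
shift [96.2 44.9  9.8] turn [ 0.08 -0.01 -1.5 ]
```

>>> {"op": "move_arm", "data": {"series": "30 14 3 0 0 -1; 60 28 6 0 0 -1.5; 85 40 10 0 0 -1.5; 96 45 10 0 0 -1.5; 96 45 10 0 0 -1.5; 96 45 10 0 0 -1.5"}}

```text
time: 2.68
position: [0.5024, 0.0318, 0.1996]
tool_rot: [0.69, 0.724, -0.0, 0.0]
ft_force: [0.1, -0.9, -0.1]
grip_width: 0.0433
grip_force: 0.0
```

```bash
python3 - <<'E'
from h import *
plan([.503,.035,.111],3)
for n in("side","top"):
    c=robot.camera(n);cv2.imwrite(f"pics/{n}1.png",c["img"][:,:,::-1])
    r=robot.tip_of(c,"lid_handle");print(n,[(x["xyz"],x["p"]) for x in r[:2]])
c=cv2.imread("pics/side1.png")[130:300,170:400];cv2.imwrite("pics/s1z.png",cv2.resize(c,None,fx=3,fy=3,interpolation=2))
E
```

```text
shift [ 3.2  0.8 88.6] turn [-0.02  0.04 -0.21]
side [([0.4991, 0.0377, 0.0986], 0.76)]
top []
```

View pics/s1z.png

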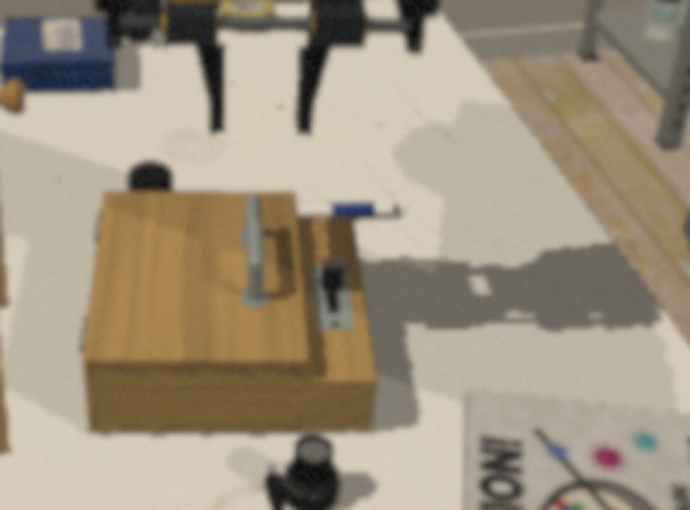

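The side crop shows the fingers above the case, at columns 217 and 303, straddling the bar at about column 255. I'll descend and close.

>>> {"op": "move_arm", "data": {"series": "3 0 25 0 0 0; 3 0 55 0 0 0; 3 0 80 0 0 0; 3 0 90 0 0 0; 3 0 90 0 0 0; 3 0 90 0 0 0"}}

```text
time: 3.38
position: [0.5025, 0.0342, 0.1097]
tool_rot: [0.691, 0.723, -0.0, -0.0]
ft_force: [0.2, -0.2, -0.5]
grip_width: 0.0436
grip_force: 0.0
```

>>> {"op": "move_arm", "data": {"series": "0 0 0 0 0 0; 0 0 0 0 0 0; 0 0 0 0 0 0; 0 0 0 0 0 0; 0 0 0 0 0 0; 0 0 0 0 0 0", "jaw": 0, "newtons": 10}}

```text
time: 3.88
position: [0.503, 0.0349, 0.11]
tool_rot: [0.69, 0.724, 0.001, 0.001]
ft_force: [5.8, 1.4, -1.3]
grip_width: 0.0115
grip_force: 4.1
```

>>> {"op": "move_arm", "data": {"series": "0 0.2 -0.5 0 0 0; 0 0.4 -1 0 0 0; 0 0.5 -1.5 0 0 0; 0 0.7 -2 0 0 0; 0 0.7 -2 0 0 0; 0 0.7 -2 0 0 0"}}

```text
time: 4.38
position: [0.5045, 0.035, 0.1116]
tool_rot: [0.69, 0.723, 0.001, 0.001]
ft_force: [3.8, 2.7, -4.9]
grip_width: 0.0092
grip_force: 10.0
```

>>> {"op": "move_arm", "data": {"series": "0 0.2 -0.5 0 0 0; 0 0.4 -1 0 0 0; 0 0.5 -1.5 0 0 0; 0 0.5 -1.5 0 0 0; 0 0.5 -1.5 0 0 0"}}

```text
time: 4.8
position: [0.505, 0.035, 0.1131]
tool_rot: [0.69, 0.723, 0.001, 0.001]
ft_force: [5.2, 2.7, -5.1]
grip_width: 0.0096
grip_force: 10.0
```

>>> {"op": "move_arm", "data": {"series": "0 0.2 -0.5 0 0 0; 0 0.4 -1 0 0 0; 0 0.5 -1.5 0 0 0; 0 0.7 -2 0 0 0; 0 0.7 -2 0 0 0; 0 0.7 -2 0 0 0"}}

```text
time: 5.3
position: [0.5053, 0.035, 0.114]
tool_rot: [0.69, 0.723, 0.001, 0.0]
ft_force: [6.1, 1.0, -12.9]
grip_width: 0.0094
grip_force: 10.0
```

```bash
python3 - <<'E'
from h import *
o=robot.get_obs();print(o["position"],o["ft_force"])
for n in("side","top"):
    c=robot.camera(n)
    print(n,[(x["xyz"],x["p"]) for x in robot.tip_of(c,"lid_handle")[:2]])
    cv2.imwrite(f"pics/{n}2.png",c["img"][:,:,::-1])
a=[cv2.resize(cv2.imread(f"pics/side{i}.png")[180:280,190:305],None,fx=3.4,fy=3.4,interpolation=2) for i in(0,2)]
cv2.imwrite("pics/cmp.png",np.hstack(a))
E
```

```text
[0.50525875 0.0349862  0.11400334] [  6.07128857   0.95925891 -12.8569602 ]
side [([0.5024, 0.0361, 0.1028], 0.57)]
top []
```

View pics/cmp.png

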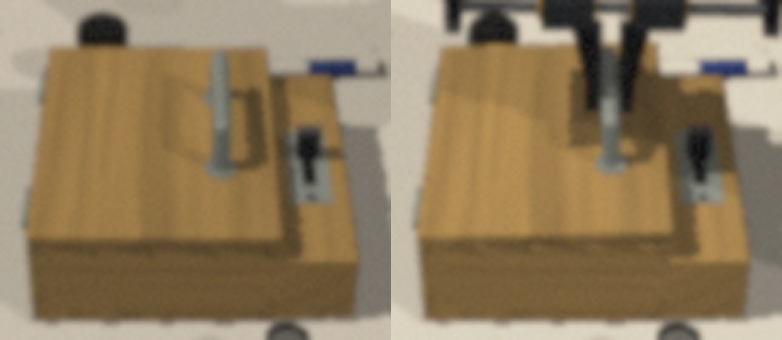

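The comparison shows the lid barely raised. The handle rose about 4 mm and the pull then climbed to 13 N. One more small pull should confirm whether it's caught.

>>> {"op": "move_arm", "data": {"series": "0 0.3 -0.7 0 0 0; 0 0.6 -1.5 0 0 0; 0 0.6 -1.5 0 0 0; 0 0.6 -1.5 0 0 0"}}

```text
time: 5.83
position: [0.5053, 0.0349, 0.1152]
tool_rot: [0.69, 0.723, 0.0, 0.0]
ft_force: [5.1, 0.1, -14.5]
grip_width: 0.0097
grip_force: 10.0
```

It's caught: the pull is firm at about 14 N with the lid stopped. I'll let the lid down and release the handle.

>>> {"op": "move_arm", "data": {"series": "0 -1 3 0 0 0; 0 -2 6 0 0 0; 0 -2 6 0 0 0"}}

```text
time: 6.08
position: [0.5039, 0.0348, 0.111]
tool_rot: [0.69, 0.723, 0.001, 0.001]
ft_force: [3.6, 0.5, -2.4]
grip_width: 0.0096
grip_force: 10.0
```

>>> {"op": "move_arm", "data": {"series": "0 0 0 0 0 0; 0 0 0 0 0 0; 0 0 0 0 0 0; 0 0 -20 0 0 0; 0 0 -45 0 0 0; 0 0 -60 0 0 0; 0 0 -60 0 0 0", "jaw": 0.5}}

```text
time: 6.67
position: [0.5034, 0.0348, 0.173]
tool_rot: [0.69, 0.724, 0.001, 0.001]
ft_force: [0.2, 0.2, -0.2]
grip_width: 0.0418
grip_force: 0.0
```

>>> {"op": "move_arm", "data": {"series": "-15 -25 0 0 0 0; -32 -54 0 0 0 0; -32 -54 0 0 0 0; -32 -54 0 0 0 0; -32 -54 0 0 0 0", "jaw": 0}}

```text
time: 7.08
position: [0.4502, 0.0004, 0.1701]
tool_rot: [0.691, 0.723, -0.0, -0.0]
ft_force: [0.0, 1.3, -0.3]
grip_width: 0.0176
grip_force: 0.0
```

```bash
python3 - <<'E'
from h import *
o=robot.get_obs();print(o["position"],o["grip_width"],o["ft_force"])
c=robot.camera("side")
print([(x["xyz"],x["p"]) for x in robot.tip_of(c,"release_tab")[:2]])
cv2.imwrite("pics/side3.png",c["img"][:,:,::-1])
cv2.imwrite("pics/s3z.png",cv2.resize(c["img"][170:280,190:330,::-1],None,fx=5,fy=5,interpolation=2))
t=robot.camera("top");print("tab from top0 px",ray(t,(215,243.6),.068))
E
```

```text
[4.50233127e-01 3.76376630e-04 1.70111907e-01] 0.017591190341126394 [ 0.00338372  1.2762079  -0.30123676]
[([0.4585, -0.1158, 0.0055], 0.71), ([0.4544, 0.0331, 0.0596], 0.64)]
tab from top0 px [0.45095531 0.03053904 0.068     ]
```

View pics/s3z.png

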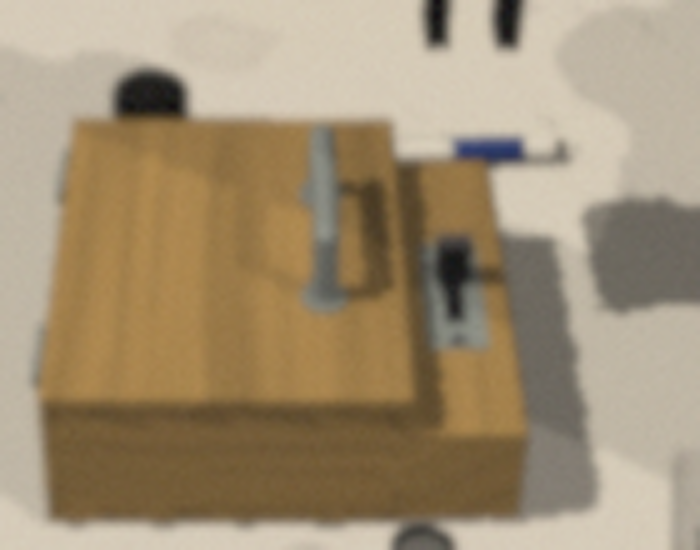

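The side crop shows the tab at (452,262), at the right end of its slot, with the closing fingers above and to its right. I'll descend beside it and push left.

>>> {"op": "move_arm", "data": {"series": "0 -1 30 0 0 0; 0 -1 60 0 0 0; 0 -1 82 0 0 0; 0 -1 91 0 0 0; 0 -1 91 0 0 0; 0 -1 91 0 0 0"}}

```text
time: 7.73
position: [0.4499, 0.0005, 0.0794]
tool_rot: [0.69, 0.724, -0.0, -0.0]
ft_force: [-0.6, -0.7, 1.4]
grip_width: 0.0001
grip_force: 0.0
```

>>> {"op": "move_arm", "data": {"series": "4 0 0 0 0 0; 8 0 0 0 0 0; 12 0 0 0 0 0; 16 0 0 0 0 0; 19 0 0 0 0 0; 22 0 0 0 0 0; 24 0 0 0 0 0; 24 0 0 0 0 0"}}

```text
time: 8.4
position: [0.4487, 0.0245, 0.0798]
tool_rot: [0.69, 0.724, 0.0, 0.001]
ft_force: [0.4, -2.8, 1.9]
grip_width: 0.0006
grip_force: 1.0
```

Contact (about −2.8 N). I'll continue to the stop.

>>> {"op": "move_arm", "data": {"series": "2 0 0 0 0 0; 4 0 0 0 0 0; 6 0 0 0 0 0; 8 0 0 0 0 0; 8 0 0 0 0 0"}}

```text
time: 8.82
position: [0.4483, 0.0324, 0.0796]
tool_rot: [0.69, 0.724, 0.0, 0.0]
ft_force: [0.3, -3.6, 3.0]
grip_width: 0.0006
grip_force: 1.8
```

>>> {"op": "move_arm", "data": {"series": "1 0 0 0 0 0; 2 0 0 0 0 0; 3 0 0 0 0 0; 3 0 0 0 0 0; 3 0 0 0 0 0"}}

```text
time: 9.23
position: [0.4484, 0.0334, 0.0797]
tool_rot: [0.69, 0.724, -0.001, 0.001]
ft_force: [-0.5, -14.3, 3.7]
grip_width: 0.0007
grip_force: 7.0
```

At the stop. I'll back off, lift, and return to above the handle.

>>> {"op": "move_arm", "data": {"series": "-10 0 0 0 0 0; -25 0 0 0 0 0; -33 0 0 0 0 0; -33 0 0 0 0 0; -33 0 -25 0 0 0; -33 0 -55 0 0 0; -33 0 -85 0 0 0; -33 0 -90 0 0 0"}}

```text
time: 9.9
position: [0.4508, 0.0029, 0.1728]
tool_rot: [0.69, 0.724, 0.002, 0.002]
ft_force: [0.8, -0.1, 0.0]
grip_width: 0.0004
grip_force: 0.0
```

```bash
python3 - <<'E'
from h import *
plan([.5045,.035,.165],3)
c=robot.camera("side")
print([(x["xyz"],x["p"]) for x in robot.tip_of(c,"release_tab")[:2]])
E
```

```text
shift [29.6 55.1  8.1] turn [ 0.32  0.05 -0.31]
[([0.4596, -0.1146, 0.004], 0.58), ([0.4525, 0.0337, 0.0603], 0.55)]
```

>>> {"op": "move_arm", "data": {"series": "15 28 0 0 0 0; 30 55 0 0 0 0; 30 55 0 0 0 0; 30 55 0 0 0 0; 30 55 0 0 0 0; 30 55 0 0 0 0", "jaw": 0.5}}

```text
time: 10.5
position: [0.5007, 0.035, 0.1683]
tool_rot: [0.69, 0.723, -0.001, -0.002]
ft_force: [-1.2, -0.4, -0.1]
grip_width: 0.0324
grip_force: 0.0
```

>>> {"op": "move_arm", "data": {"series": "0 0 20 0 0 0; 0 0 45 0 0 0; 0 0 61 0 0 0; 0 0 61 0 0 0; 0 0 61 0 0 0"}}

```text
time: 10.92
position: [0.5013, 0.0347, 0.1078]
tool_rot: [0.691, 0.723, -0.001, -0.002]
ft_force: [0.2, 0.6, 0.7]
grip_width: 0.0433
grip_force: 0.0
```

>>> {"op": "move_arm", "data": {"series": "0 0 0 0 0 0; 0 0 0 0 0 0; 0 0 0 0 0 0; 0 0 0 0 0 0; 0 0 0 0 0 0; 0 0 0 0 0 0; 0 0 0 0 0 0", "jaw": 0, "newtons": 10}}

```text
time: 11.5
position: [0.504, 0.0349, 0.109]
tool_rot: [0.69, 0.723, 0.001, 0.001]
ft_force: [1.6, 0.9, 0.0]
grip_width: 0.0096
grip_force: 10.0
```

>>> {"op": "move_arm", "data": {"series": "0 0.4 -1 0 0 0; 0 0.8 -2 0 0 0; 0 1.2 -3 0 0 0; 0 1.6 -4 0 0 0; 0 2 -5 0 0 0; 0 2.4 -6 0 0 0; 0 2.4 -6 0 0 0; 0 2.4 -6 0 0 0"}}

```text
time: 12.17
position: [0.5061, 0.035, 0.1147]
tool_rot: [0.69, 0.723, 0.001, 0.001]
ft_force: [5.3, 0.9, -4.6]
grip_width: 0.0092
grip_force: 10.0
```

>>> {"op": "move_arm", "data": {"series": "0 1 2.3 0 0 0; 0 2 4.6 0 0 0; 0 3.4 7 0 0 0; 0 4.8 9.6 0 0 0; 0 6.3 12 0 0 0; 0 6.3 12 0 0 0"}}

```text
time: 12.67
position: [0.5041, 0.0357, 0.1024]
tool_rot: [0.69, 0.724, -0.005, -0.006]
ft_force: [-9.5, -2.7, 11.7]
grip_width: 0.0093
grip_force: 10.0
```

I used the wrong sign and moved down, so the lid is shut again at harmless force. I'll open, recenter and regrip.

>>> {"op": "move_arm", "data": {"series": "0 0 0 0 0 0; 0 0 0 0 0 0; 0 0 0 0 0 0; 0 -5 -3 0 0 0; 0 -6 -6 0 0 0; 0 -6 -6 0 0 0; 0 -6 -6 0 0 0", "jaw": 0.5}}

```text
time: 13.25
position: [0.5061, 0.035, 0.1089]
tool_rot: [0.69, 0.723, 0.0, 0.001]
ft_force: [-0.6, -0.3, 0.7]
grip_width: 0.0417
grip_force: 0.0
```

>>> {"op": "move_arm", "data": {"series": "0 0 0 0 0 0; 0 0 0 0 0 0; 0 0 0 0 0 0; 0 0 0 0 0 0; 0 0 0 0 0 0; 0 0 0 0 0 0; 0 0 0 0 0 0", "jaw": 0}}

```text
time: 13.83
position: [0.5041, 0.035, 0.1084]
tool_rot: [0.69, 0.724, -0.001, -0.001]
ft_force: [-3.3, -1.5, 2.8]
grip_width: 0.0096
grip_force: 10.0
```

```bash
python3 - <<'E'
from h import *
o=robot.get_obs();print(o["position"],o["tool_rot"],o["ft_force"],o["grip_width"])
plan([.504,.035,.109],3)
c=robot.camera("side");cv2.imwrite("pics/s4z.png",cv2.resize(c["img"][150:280,190:330,::-1],None,fx=4,fy=4,interpolation=2))
E
```

```text
[0.50408324 0.03503177 0.10836959] [ 0.69005683  0.72375304 -0.00125004 -0.00124303] [-3.32170702 -1.48784724  2.76322524] 0.009557542453621419
shift [-0.  -0.1 -0.6] turn [-0.2  -0.   -0.27]
```

View pics/s4z.png

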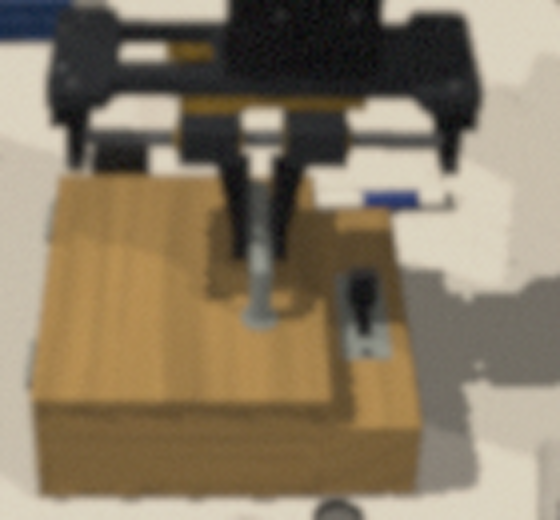

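The side crop shows the fingers on the bar at (262,225) and the tab back at rest at (362,290). I'll lift along the arc, with up as −z.

>>> {"op": "move_arm", "data": {"series": "0 -0.5 -2.6 0 0 0; 0 0.6 -5.3 0 0 0; 0 1.7 -8 0 0 0; 0 3 -10.6 0 0 0; 0 4.3 -13.1 0 0 0; 0 5.7 -15.6 0 0 0; 0 5.7 -15.6 0 0 0; 0 5.7 -15.6 0 0 0"}}

```text
time: 14.55
position: [0.511, 0.0354, 0.1243]
tool_rot: [0.69, 0.724, -0.0, -0.0]
ft_force: [-2.4, -0.6, -0.8]
grip_width: 0.0095
grip_force: 10.0
```

>>> {"op": "move_arm", "data": {"series": "0 1.4 -2.5 0 0 0; 0 2.9 -5 0 0 0; 0 6.1 -9.8 0 0 0; 0 9.6 -14.4 0 0 0; 0 13.3 -18.8 0 0 0; 0 17.2 -23 0 0 0; 0 17.2 -23 0 0 0; 0 17.2 -23 0 0 0"}}

```text
time: 15.22
position: [0.5276, 0.0364, 0.148]
tool_rot: [0.69, 0.724, -0.001, -0.001]
ft_force: [-6.1, 0.5, 2.6]
grip_width: 0.0096
grip_force: 10.0
```

>>> {"op": "move_arm", "data": {"series": "0 3.5 -4 0 0 0; 0 7.5 -7.8 0 0 0; 0 10.5 -10.3 0 0 0; 0 13.5 -12.5 0 0 0; 0 16.5 -14.8 0 0 0; 0 20 -17 0 0 0; 0 23 -19 0 0 0; 0 23 -19 0 0 0"}}

```text
time: 15.88
position: [0.552, 0.0378, 0.1681]
tool_rot: [0.69, 0.723, 0.001, -0.0]
ft_force: [-5.7, 1.9, 7.4]
grip_width: 0.0093
grip_force: 10.0
```

```bash
python3 - <<'E'
from h import *
o=robot.get_obs();print(o["position"],o["ft_force"],o["grip_width"])
c=robot.camera("side");cv2.imwrite("pics/s5.png",cv2.resize(c["img"][80:300,130:400,::-1],None,fx=2.6,fy=2.6))
for t in("lid_handle","release_tab","eyepiece_mid","can_mid","pen_mid"):print(t,[(x["xyz"],x["p"]) for x in robot.tip_of(c,t)[:2]])
E
```

```text
[0.55198265 0.03778087 0.16810066] [-5.66138218  1.87561483  7.37219858] 0.00926771189676133
lid_handle [([0.5505, 0.0387, 0.1554], 0.59)]
release_tab [([0.4552, 0.0333, 0.0578], 0.58)]
eyepiece_mid [([0.459, 0.1704, 0.0201], 0.83), ([0.522, 0.0338, -0.0008], 0.32)]
can_mid []
pen_mid [([0.5188, 0.0344, 0.0016], 0.7), ([0.4611, -0.1176, 0.0087], 0.58)]
```

View pics/s5.png

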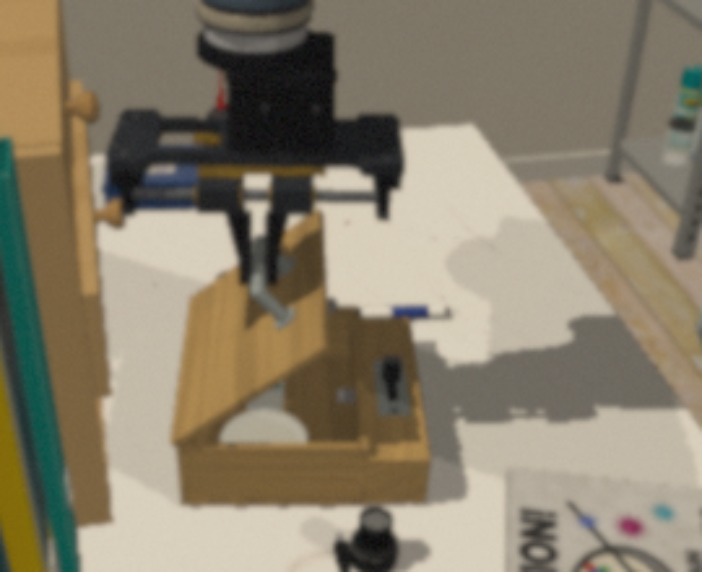

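The picture shows the lid open about 40° with the fingers still on the bar at (260,270). The tab is at rest and the eyepiece and marker are undisturbed. I'll let it settle.

>>> {"op": "move_arm", "data": {"series": "0 0 0 0 0 0; 0 0 0 0 0 0; 0 0 0 0 0 0; 0 0 0 0 0 0"}}

```text
time: 16.52
position: [0.5515, 0.0378, 0.1678]
tool_rot: [0.69, 0.724, 0.0, -0.0]
ft_force: [-6.3, 1.3, 7.2]
grip_width: 0.0094
grip_force: 10.0
```

```bash
python3 -c "
from rig import robot
print(robot.hand_in())"
```

```text
the job is handed in; nothing more can be done
None
```

The lid was caught, so I worked the release tab fully left and let it spring back; the gripper now holds the lid open at about 40°, and the job is handed in (no verdict returned). The eyepiece and marker have not moved, but the canister was hidden in the last picture, so I couldn't check it.

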